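# Load and centre-punch the pivot arms

### The arm

A 6-joint arm with a two-finger parallel gripper is mounted at the origin on the work surface. World frame = base frame: x ahead of the robot, y to its left, z up, the work surface at z = 0. Lengths are in m, angles in rad, forces in N, time in s.
With the tool pointing down it reaches from about 0.275 to 0.825 m from the base axis. Payload 4.9 kg.
Tool frame: the origin (TCP) lies midway between the tips of the shut fingers; the grasp point (between the pads) lies 19 mm behind it (grip_point_offset is the distance from the TCP to the grasp point, in m); z points along the fingers, x is the direction in which the jaws open and shut, and the axes are right-handed (so a half turn about z gives the same grasp; the last joint's range is limited). The gripper opens to 85 mm and grips with 20 to 120 N. Pads are 22 mm wide; open, the fingers measure 114 mm over their backs; the gripper's body (76 mm by 85 mm) begins 54 mm behind the grasp point. The pads swing forward as they close: fully open they stand 13 mm farther back than shut.
Start: joints at [1.007, 0.326, -0.193, 1.052, 0, 1.437], TCP at [0.229, 0.5, 0.206] pointing down, gripper open.
Joint ranges: [-2.65, 2.65], [-0.97, 1.79], [-1.3, 1.35], [-1.93, 2.1], [-1.47, 1.37], [-3.14, 3.14]. Speed limits (rad/s): [2.57, 2.57, 3.14, 3.14, 3.14, 3.14].

### API

Orientations are given as a rotation vector (axis times angle).
In Python, from cell import * gives the robot as it stands. Calls block until the motion is done:
- movep(position, orientation): joint-space move of the TCP to a pose.
- move_l(position, velocity=0.15, rot=None, until_force=None): straight line of the TCP; rot=None keeps the orientation; velocity is the mean speed in m/s. With until_force (N) it stops when the force on the tool has changed by that much, and returns True; else False.
- set_joints(angles): joint-space move.
- let_go() and grab(newtons=None): open the fingers fully, or close them until they stop; newtons is the grip in N (None keeps the last).
- sleep(seconds).
- ik(position, orientation): joint angles nearest the present ones, or None.
- get_state(): the state.
- grab_frame(name): name is "side" or "top" or "wrist"; returns a dict with "img" (420x560x3 uint8, red, green, blue), "fx", "fy", "cx", "cy" (pixels), "k1" (the pictures are not rectified: a ray, as slopes to the right and down, at radius r is drawn at 1 + k1 r^2 times it, then the intrinsics apply), "cam_to_world" (4x4, takes a point from camera to world coordinates); the wrist camera has in their place "T_tool_cam" (4x4, takes a point from camera to tool coordinates, whose origin is the TCP and whose axes are the tool frame's). Camera axes: x right, y down, z forward; pixel columns grow to the right and rows downward; lengths in m; the calibration is good to about 2 mm. A picture is of the moment at which its call begins: read the wrist's pose just before it. There is no depth.
A pose or a line that the arm cannot do raises MotionError and nothing moves.
- sign_off(): hands the job in, once; it reports no verdict.
Trained networks look in the newest picture that a camera, given by its name, has taken for a name from the list of things; names that differ only in an ending like _2 or _b are one class to them, and where a whole thing is asked for, a point or a joint stands for the part that bears it (a point fixed in the world has none). Each returns a list of dicts, best first, with "score" (0 to 1); they miss things now and then, are a little off and sometimes report something else, mostly with a low value. They report only what shows in the picture. A call takes as long as a camera call. They do not tell look-alikes from the thing itself.
- spot_in(camera, name): "centre" ([column, row] in pixels, amid what is visible of it).
- silhouettes(camera, name): "mask" (420x560 bool, what is visible of it) and "centre" ([column, row] in pixels, amid what is visible of it).
- tip_of(camera, name): "centre" ([column, row] in pixels: a listed point, or the origin of a listed thing).
The state is a dict: "clock": time; "q": joint angles; "joint_velocities": joint speeds; "tau": joint torques, N m; "position": TCP position; "eef_rot": TCP orientation; "contact_force": force on the tool from outside, world axes, zero at the start; "wrist_torque": the same for the moment, N m; "finger_gap": opening from 0.0 (shut) to 1.0 (fully open).
Only numpy, scipy, OpenCV 4.12 (cv2) and the standard library are available. Lean on these libraries where they do the work, as an engineer would, in place of code of your own. Each camera call takes 0.05 s, during which the arm holds its last target.

### The job

Draw the sliding carriage right back to its end stop, clear of the punch, and load every pivot arm lying on the bench into the bay that fits its width, square end first, sliding it in under the retaining lip until it is fully home against the back stop. Then, going from the narrowest arm to the widest, slide the carriage so that the arm's scribed cross sits under the punch tip, press the red knob fully down on it and let it spring back up, never pressing it down anywhere but on a cross. Finally draw the carriage back to its end stop with the arms still fully home, and leave everything else on the bench where it is.

Things in the scene. Friction and masses are not known exactly. Their poses are not given: they have to be found in the camera images.
- carriage_handle (a point): centre of the upright black push handle (round post 20 mm thick, 50 mm tall under a 26 mm ball, its top 105 mm above the bench) that stands on a short flat arm at the right-hand end of the carriage. The point is halfway up the post, 70 mm above the bench; the top of the flat arm is 30 mm below it. The axes are the carriage's: x points from the open side of the bays to the back stop, y along the ways towards the punch, z up
- carriage_body (a joint): position of the carriage along its ways in m: 0 at its end stop (the loading position, clear of the punch), growing as it moves along its y axis towards and past the punch, at most 0.26. About 3 N of friction holds it wherever it is left. Its flat aluminium deck is 108 mm deep (x) and 217 mm long (y), its top 40 mm above the bench
- punch (a joint): how far the sprung punch spindle is pressed down in m: 0 up, 0.0195 fully down on its own stop (tip then just at the top face of a loaded arm); the spring takes it back up. Pressing starts at about 4 N and takes about 12 N at full depth
- punch_tip (a point): the pointed steel tip of the punch; with the spindle up it hangs 72 mm above the bench, over the line along which the marks of seated arms travel. Above it a green guide sleeve 44 mm thick spans 125 to 200 mm above the bench, carried on a green arm from a round column, 36 mm thick and 266 mm tall, that stands 125 mm behind (+x of the carriage) and 110 mm beyond (+y) the tip
- punch_knob_top (a point): centre of the top of the red palm knob on the punch spindle, 44 mm in diameter, 248 mm above the bench when up, 176 mm straight above the tip; pressed straight down to punch
- piv_small_mid (a point): centre (half-way up) of the small pivot arm blank: flat aluminium bar 100 mm long (x), 26 mm wide (y), 12 mm thick, lying flat. +x end square, -x end rounded with a drilled hole. About 81 g. It may be absent
- piv_small_end (a point): middle of the bottom edge of the small arm's square end, 50 mm from the centre along its x, on its underside
- piv_small_mark (a point): the white scribed cross on a blue patch on top of the small arm, 36 mm from its square end (14 mm from the centre along x), on its upper face
- bay_small (a point): the bay for the small arm, 28 mm wide: the middle of the foot of its back stop, on the deck (40 mm above the bench); where the middle of the square end's bottom edge belongs. Axes as the carriage; the arm enters along +x. A steel lip overhangs the last 15 mm in front of the stop, its underside 15.5 mm above the deck; solid side guides 11 mm high, with nose corners rounded to 8 mm, reach 39 mm out from the stop; the deck goes on 95 mm out from the stop
- piv_medium_mid (a point): centre (half-way up) of the medium pivot arm blank: flat aluminium bar 100 mm long (x), 36 mm wide (y), 12 mm thick, lying flat. +x end square, -x end rounded with a drilled hole. About 112 g. It may be absent
- piv_medium_end (a point): middle of the bottom edge of the medium arm's square end, 50 mm from the centre along its x, on its underside
- piv_medium_mark (a point): the white scribed cross on a blue patch on top of the medium arm, 36 mm from its square end (14 mm from the centre along x), on its upper face
- bay_medium (a point): the bay for the medium arm, 38 mm wide: the middle of the foot of its back stop, on the deck (40 mm above the bench); where the middle of the square end's bottom edge belongs. Axes as the carriage; the arm enters along +x. A steel lip overhangs the last 15 mm in front of the stop, its underside 15.5 mm above the deck; solid side guides 11 mm high, with nose corners rounded to 8 mm, reach 39 mm out from the stop; the deck goes on 95 mm out from the stop
- piv_large_mid (a point): centre (half-way up) of the large pivot arm blank: flat aluminium bar 100 mm long (x), 46 mm wide (y), 12 mm thick, lying flat. +x end square, -x end rounded with a drilled hole. About 143 g. It may be absent
- piv_large_end (a point): middle of the bottom edge of the large arm's square end, 50 mm from the centre along its x, on its underside
- piv_large_mark (a point): the white scribed cross on a blue patch on top of the large arm, 36 mm from its square end (14 mm from the centre along x), on its upper face
- bay_large (a point): the bay for the large arm, 48 mm wide: the middle of the foot of its back stop, on the deck (40 mm above the bench); where the middle of the square end's bottom edge belongs. Axes as the carriage; the arm enters along +x. A steel lip overhangs the last 15 mm in front of the stop, its underside 15.5 mm above the deck; solid side guides 11 mm high, with nose corners rounded to 8 mm, reach 39 mm out from the stop; the deck goes on 95 mm out from the stop
- dye: jar of layout dye, 40 mm across, 62 mm tall; origin at its underside; not part of the job, leave it alone
- hammer: hammer; origin at its underside; not part of the job, leave it alone
- square: engineer's square, lying flat; origin at its underside; not part of the job, leave it alone
- spray: yellow spray can, 44 mm across, 100 mm tall; origin at its underside; not part of the job, leave it alone
- caliper: caliper lying flat; origin at its underside; not part of the job, leave it alone
- paste: round tin, 68 mm across, 45 mm tall; origin at its underside; not part of the job, leave it alone
- collar: steel ring 44 mm across, 16 mm high, lying flat; origin at its underside; not part of the job, leave it alone
Things that resemble listed ones, but are neither listed nor needed, are in the scene too. Leave any orange or yellow look-alike of the part that bears piv_medium_mid alone.

How it is judged:
On the way, in this order (a step that is already met when the one before it is completed fails the run):
1. the carriage is at its end stop and every arm is fully home in its own bay (distance between piv_small_end and bay_small below 0.004 m and angle between the x axis of piv_small_mid and the x axis of bay_small, either way round below 0.08 rad and distance between piv_medium_end and bay_medium below 0.004 m and angle between the x axis of piv_medium_mid and the x axis of bay_medium, either way round below 0.08 rad and distance between piv_large_end and bay_large below 0.004 m and angle between the x axis of piv_large_mid and the x axis of bay_large, either way round below 0.08 rad and value of joint carriage_body below 0.008 m), for 0.2 s.
2. the small arm is punched: the knob is pressed fully down with its cross under the tip, so that the tip comes within 3.5 mm of the cross (distance between piv_small_mark and punch_tip below 0.0035 m), for 0.1 s.
3. the medium arm is punched: the knob is pressed fully down with its cross under the tip, so that the tip comes within 3.5 mm of the cross (distance between piv_medium_mark and punch_tip below 0.0035 m), for 0.1 s.
4. the large arm is punched: the knob is pressed fully down with its cross under the tip, so that the tip comes within 3.5 mm of the cross (distance between piv_large_mark and punch_tip below 0.0035 m), for 0.1 s.
At the end, for the whole second after the job is handed in: every arm has its square end within 4 mm of the foot of its own bay's back stop and is square to it within 0.08 rad; the carriage is within 8 mm of its end stop; the punch is up (under 3 mm) (all of step 1 and value of joint punch below 0.003 m); the robot touches nothing.
It fails at once if the punch is pressed down more than 6 mm off every cross (value of joint punch above 0.015 m and horizontal distance between each of piv_small_mark, piv_medium_mark, piv_large_mark and punch_tip above 0.006 m).
It fails at once if another thing on the bench is moved more than 40 mm (distance of any of dye, hammer, square, spray, caliper, paste, collar from where it was at the start of the episode above 0.04 m).
Of piv_small, piv_medium, piv_large only 2 to 3 are there at a start; the rules pass over those that are not, and their reading is None.
At some moment in a run one of piv_small, piv_medium, piv_large may be knocked a few centimetres aside while the robot is not near it.
It also fails if it takes over 210 s, if anything falls off the work surface, if the arm or the gripper's body presses on something with over 40 N, if the wrist force passes 120 N, or if a joint passes its speed limit or range.

## Working session

There is one attempt and no reset: what is moved stays moved. The work goes in short steps, each a Python script; the robot and the scene stay as the last script left them, time stands still between calls to the robot, and variables do not carry over. Pictures are saved under pics/ and viewed, and the job is handed in when it is done.

```bash
ls; mkdir -p pics; python3 - <<'E'
from cell import *
import cv2
s=get_state();print(s)
for c in ["side","top","wrist"]:
    f=grab_frame(c)
    cv2.imwrite(f"pics/a_{c}.png",f["img"][:,:,::-1])
    print(c,{k:v for k,v in f.items() if k!="img"})
E
```

```text
pics
{'clock': 0.0, 'q': array([ 1.00680481e+00,  3.26930211e-01, -1.93602130e-01,  1.05201134e+00,
        2.96180265e-05,  1.43661761e+00]), 'joint_velocities': array([ 0.00032195,  0.00051409, -0.00024143,  0.0004164 ,  0.00185214,
        0.00068294]), 'tau': array([ 3.44380669e-04, -4.43403196e+01,  2.62437558e+01,  1.54835125e-02,
        1.42470349e-04,  9.50111030e-06]), 'position': array([0.22881141, 0.49944403, 0.2054024 ]), 'eef_rot': array([ 2.64347619e+00,  1.69621968e+00, -2.50669479e-03]), 'contact_force': array([ 0.27453915,  0.10735673, -0.0748939 ]), 'wrist_torque': array([ 0.01820219, -0.0318318 ,  0.00884017]), 'finger_gap': 1.0008668577096151}
side {'fx': 464.6589563517266, 'fy': 464.6589563517266, 'cx': 277.81381156150366, 'cy': 219.4575838574578, 'k1': -0.1488222697028984, 'cam_to_world': array([[ 0.8470078 , -0.36174985,  0.38950587,  0.03224989],
       [-0.53147099, -0.59115424,  0.60669206, -0.83276374],
       [ 0.01078729, -0.72088398, -0.69297181,  1.03989523],
       [ 0.        ,  0.        ,  0.        ,  1.        ]])}
top {'fx': 465.72732812814183, 
[... 158 characters left out ...]
08974946,  0.397553  ],
       [-0.99989991,  0.00329482, -0.01375913, -0.04296953],
       [ 0.01340775, -0.08980263, -0.99586933,  1.60874657],
       [ 0.        ,  0.        ,  0.        ,  1.        ]])}
wrist {'fx': 306.6271244714251, 'fy': 306.6271244714251, 'cx': 275.4609663064364, 'cy': 204.40977263679605, 'k1': -0.03623110063088214, 'T_tool_cam': array([[ 9.99999666e-01, -2.25017822e-05,  8.16994518e-04,
        -3.47229906e-04],
       [-2.39313318e-04,  9.47747273e-01,  3.19022019e-01,
        -8.33284680e-02],
       [-7.81482891e-04, -3.19022108e-01,  9.47746951e-01,
        -1.67903903e-01],
       [ 0.00000000e+00,  0.00000000e+00,  0.00000000e+00,
         1.00000000e+00]])}
```

View pics/a_side.png

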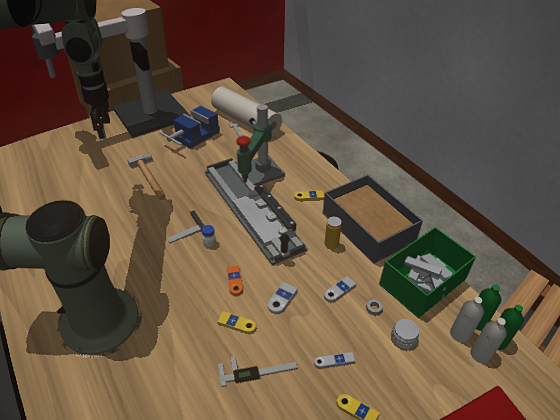

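View pics/a_top.png

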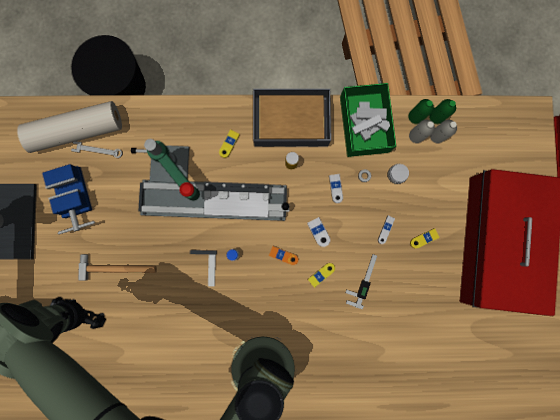

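View pics/a_wrist.png

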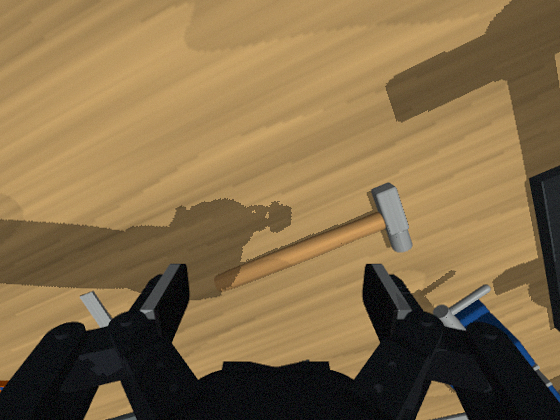

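```bash
cat > h.py <<'E'
from cell import *
import numpy as np, cv2
from scipy.spatial.transform import Rotation as R
def cam_pose(c,f,st=None):
    if c!="wrist": return f["cam_to_world"]
    T=np.eye(4);T[:3,:3]=R.from_rotvec(st["eef_rot"]).as_matrix();T[:3,3]=st["position"]
    return T@f["T_tool_cam"]
def K(f): return np.array([[f["fx"],0,f["cx"]],[0,f["fy"],f["cy"]],[0,0,1]])
def D(f): return np.array([f["k1"],0,0,0,0.])
def px2w(f,M,uv,z):
    uv=np.asarray(uv,float).reshape(-1,1,2)
    n=cv2.undistortPoints(uv,K(f),D(f),None,None,None).reshape(-1,2)
    # refine
    d=np.c_[n,np.ones(len(n))]@M[:3,:3].T
    t=(z-M[2,3])/d[:,2]
    return (M[:3,3]+d*t[:,None])
def w2px(f,M,p):
    p=np.asarray(p,float).reshape(-1,3)
    c=(p-M[:3,3])@M[:3,:3]
    return cv2.projectPoints(c,np.zeros(3),np.zeros(3),K(f),D(f))[0].reshape(-1,2)
def snap(c,name=None):
    st=get_state(); f=grab_frame(c)
    if name: cv2.imwrite(f"pics/{name}.png",f["img"][:,:,::-1])
    return f,cam_pose(c,f,st)
def tri(obs):
    # obs list of (f,M,uv) -> least squares point
    A=np.zeros((3,3));b=np.zeros(3)
    for f,M,uv in obs:
        n=cv2.undistortPoints(np.array(uv,float).reshape(1,1,2),K(f),D(f)).reshape(2)
        d=M[:3,:3]@np.r_[n,1];d/=np.linalg.norm(d);P=np.eye(3)-np.outer(d,d)
        A+=P;b+=P@M[:3,3]
    return np.linalg.solve(A,b)
E
python3 - <<'E'
from h import *
Z=dict(piv_small_mid=.006,piv_small_end=0,piv_small_mark=.012,bay_small=.04,carriage_handle=.07,punch_tip=.072,punch_knob_top=.248)
for s in("medium","large"):
    for k in("mid","end","mark"): Z[f"piv_{s}_{k}"]=Z[f"piv_small_{k}"]
    Z["bay_"+s]=.04
for o in "dye hammer square spray caliper paste collar".split(): Z[o]=0
for c in("top","side"):
    f,M=snap(c)
    for n,z in Z.items():
        r=tip_of(c,n)[:4]
        print(c,n,[(round(x["score"],2),np.round(x["centre"],1).tolist(),np.round(px2w(f,M,x["centre"],z)[0,:2],4).tolist()) for x in r])
print(get_state()["clock"])
E
```

```text
top piv_small_mid [(0.22, [337.6, 177.5], [0.6509, -0.2636])]
top piv_small_end [(0.56, [387.4, 218.9], [0.5061, -0.436])]
top piv_small_mark [(0.39, [233.4, 255.5], [0.3822, 0.0973])]
top bay_small [(0.7, [213.4, 187.2], [0.6133, 0.1637])]
top carriage_handle [(0.77, [284.8, 206.8], [0.5429, -0.0776])]
top punch_tip [(0.24, [336.0, 175.6], [0.6469, -0.2493])]
top punch_knob_top [(0.65, [184.1, 190.1], [0.5764, 0.2223]), (0.27, [321.9, 235.0], [0.4429, -0.1816])]
top piv_medium_mid [(0.8, [334.9, 187.9], [0.6144, -0.2536]), (0.76, [225.0, 144.4], [0.7689, 0.129]), (0.65, [318.6, 271.1], [0.3276, -0.1935]), (0.65, [421.1, 238.5], [0.4372, -0.5504])]
top piv_medium_end [(0.85, [334.3, 175.2], [0.66, -0.253]), (0.74, [312.3, 282.9], [0.2873, -0.172]), (0.53, [433.0, 235.7], [0.4469, -0.5944])]
top piv_medium_mark [(0.86, [229.5, 140.9], [0.7799, 0.1128]), (0.79, [333.6, 185.7], [0.6213, -0.2484]), (0.79, [316.2, 276.9], [0.3083, -0.1846]), (0.54, [279.7, 253.9], [0.3869, -0.0606])]
top bay_medium [(0.76, [234.1, 185.6], [0.6186, 0.0935]), (0.68, [312.0, 232.3], [0.4591, -0.1695])]
top p
[... 2211 characters left out ...]
, [0.4617, -0.4427])]
side piv_large_mid [(0.93, [283.3, 297.2], [0.4626, -0.1963])]
side piv_large_end [(0.63, [295.7, 288.6], [0.5107, -0.1857])]
side piv_large_mark [(0.67, [281.8, 295.6], [0.4595, -0.1933])]
side bay_large [(0.83, [287.5, 222.7], [0.6121, 0.0148]), (0.64, [273.5, 210.5], [0.6044, 0.0845])]
side dye [(0.55, [209.9, 240.1], [0.3888, 0.1092])]
side hammer [(0.82, [147.7, 176.8], [0.3345, 0.5106])]
side square [(0.76, [198.4, 219.2], [0.3981, 0.2129])]
side spray [(0.83, [334.5, 245.7], [0.7032, -0.1113])]
side caliper [(0.78, [260.6, 374.1], [0.293, -0.3597])]
side paste [(0.89, [402.9, 336.6], [0.6608, -0.4667])]
side collar [(0.51, [373.2, 306.8], [0.6561, -0.3506])]
2.45
```

```bash
python3 - <<'E'
import cv2
a=cv2.imread("pics/a_top.png")[120:300,120:450]; cv2.imwrite("pics/z_top.png",cv2.resize(a,None,fx=2.4,fy=2.4,interpolation=2))
a=cv2.imread("pics/a_side.png")[90:290,180:380]; cv2.imwrite("pics/z_side.png",cv2.resize(a,None,fx=3,fy=3,interpolation=2))
E
```

```text
(no output)
```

View pics/z_top.png

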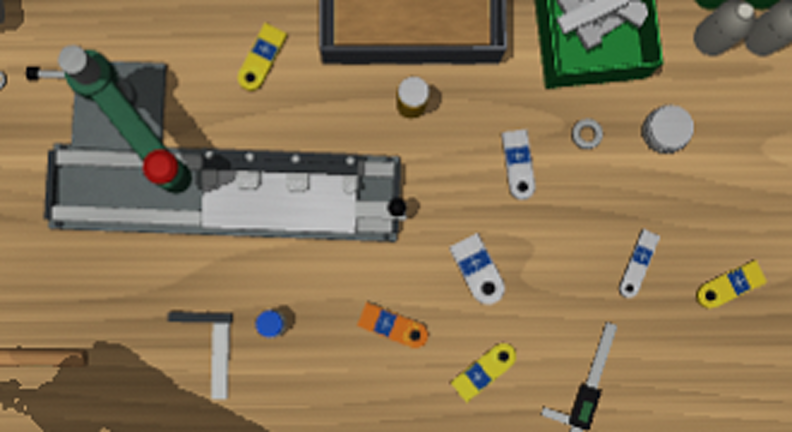

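View pics/z_side.png

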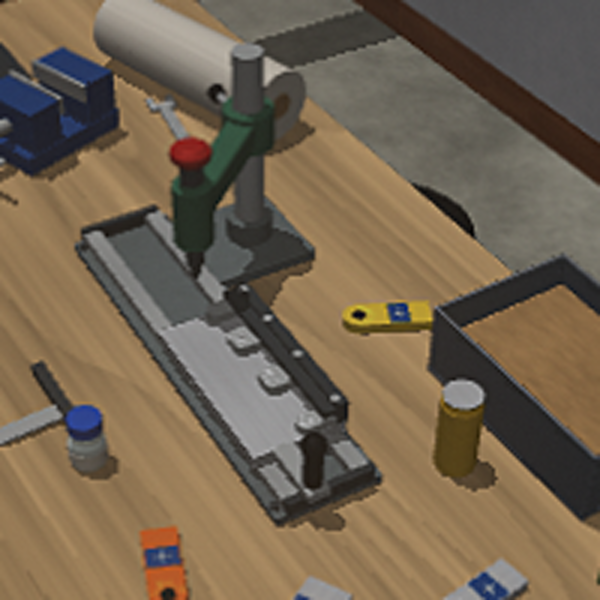

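```bash
cat >> h.py <<'E'
def down(phi): # jaw axis azimuth
    c,s=np.cos(phi),np.sin(phi)
    return R.from_matrix(np.array([[c,s,0],[s,-c,0],[0,0,-1.]])).as_rotvec()
E
python3 - <<'E'
from h import *
move_l([0.229,0.45,0.38],0.25)
movep([0.50,-0.02,0.38],down(np.pi/2))
print(get_state()["q"])
f,M=snap("wrist","b_w")
Z=dict(bay_small=.04,bay_medium=.04,bay_large=.04,carriage_handle=.07,punch_tip=.072,punch_knob_top=.248,piv_large_mark=.012,piv_medium_mark=.012,piv_small_mark=.012)
for n,z in Z.items():
    r=tip_of("wrist",n)[:4]
    print(n,[(round(x["score"],2),np.round(x["centre"],1).tolist(),np.round(px2w(f,M,x["centre"],z)[0,:2],4).tolist()) for x in r])
print(get_state()["clock"])
E
```

```text
[-1.86378163e-01  1.78221706e-01  4.90804762e-02  1.44188498e+00
  2.90639274e-04 -1.87378267e-01]
bay_small [(0.58, [377.8, 215.6], [0.6085, 0.1635]), (0.51, [408.1, 87.3], [0.3939, 0.189])]
bay_medium [(0.89, [338.9, 218.8], [0.6146, 0.0944])]
bay_large [(0.89, [300.2, 218.3], [0.6136, 0.0255])]
carriage_handle [(0.84, [239.0, 182.6], [0.5406, -0.0771]), (0.66, [174.9, 133.7], [0.4633, -0.1729])]
punch_tip [(0.72, [419.0, 205.0], [0.5777, 0.2187]), (0.32, [296.0, 216.8], [0.5986, 0.0156])]
punch_knob_top [(0.88, [487.4, 256.1], [0.5783, 0.2181]), (0.69, [416.6, 206.3], [0.5196, 0.1284]), (0.43, [376.6, 215.1], [0.5293, 0.0873])]
piv_large_mark [(0.77, [173.6, 132.7], [0.4672, -0.1936])]
piv_medium_mark [(0.89, [165.0, 29.8], [0.3082, -0.1921]), (0.74, [249.2, 77.9], [0.3798, -0.0615]), (0.6, [152.4, 215.9], [0.6201, -0.2495]), (0.27, [172.6, 123.6], [0.452, -0.1938])]
piv_small_mark [(0.69, [40.1, 137.0], [0.4726, -0.4316]), (0.31, [169.4, 125.6], [0.4553, -0.1997]), (0.24, [189.1, 150.3], [0.4975, -0.1694])]
5.7833
```

View pics/b_w.png

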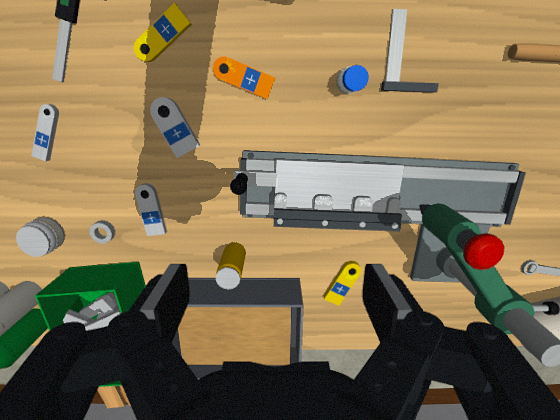

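```bash
python3 - <<'E'
import cv2
a=cv2.imread("pics/b_w.png")[130:250,220:530]; cv2.imwrite("pics/b_z.png",cv2.resize(a,None,fx=2.58,fy=2.58,interpolation=2))
E
```

```text
(no output)
```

View pics/b_z.png

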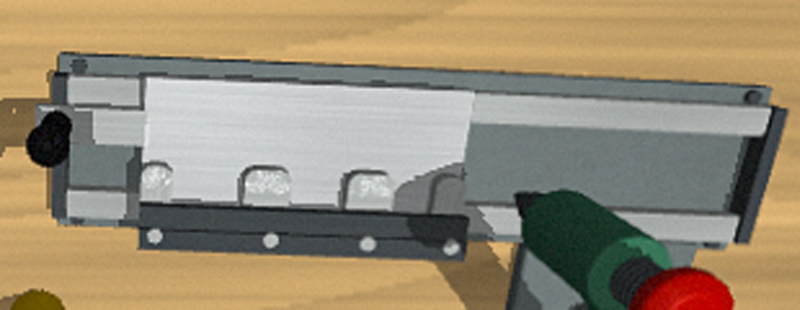

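```bash
python3 - <<'E'
from h import *
f,M=snap("wrist")
def o(x,y): return [220+x/2.58,130+y/2.58]
P=px2w(f,M,[o(145,77),o(475,92)],.04);print(P, np.arctan2(P[1,0]-P[0,0],P[1,1]-P[0,1]))
P=px2w(f,M,[o(60,53),o(772,88)],.02);print(P, np.arctan2(P[1,0]-P[0,0],P[1,1]-P[0,1]))
P=px2w(f,M,[o(68,80),o(143,80)],.03);print(P)
E
```

```text
[[ 0.50939879 -0.01804686  0.04      ]
 [ 0.51873476  0.19795611  0.04      ]] 0.043194572290567626
[[ 0.49693684 -0.07458876  0.02      ]
 [ 0.51865472  0.41539782  0.02      ]] 0.04429443664559445
[[ 0.51321005 -0.06883384  0.03      ]
 [ 0.51322004 -0.01933151  0.03      ]]
```

```bash
cat >> h.py <<'E'
YAW=-0.044
CX=np.array([np.cos(YAW),np.sin(YAW),0]); CY=np.array([-np.sin(YAW),np.cos(YAW),0])
PHI=np.pi/2+YAW
def rd(x,n=4): return np.round(np.asarray(x),n).tolist()
E
python3 - <<'E'
from h import *
h=np.array([0.541,-0.077,0])
movep(h+[0,0,.16],down(PHI))
f,M=snap("wrist","c_w")
r=tip_of("wrist","carriage_handle");print([(x["score"],px2w(f,M,x["centre"],.07)[0]) for x in r[:2]])
r=[silhouettes("wrist","carriage_handle")];print(get_state()["clock"])
E
```

```text
[(0.68, array([ 0.54036029, -0.0725109 ,  0.07      ])), (0.33, array([ 0.46810834, -0.17026596,  0.07      ]))]
6.9
```

View pics/c_w.png

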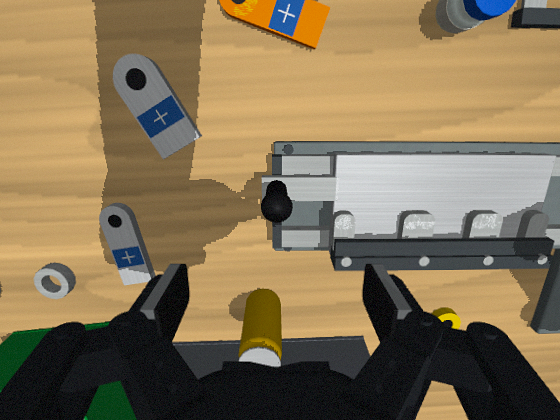

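```bash
python3 - <<'E'
from h import *
h=np.array([0.5405,-0.0745,0])
move_l(h+[0,0,.051],0.12)
grab(30)
s=get_state();print(s["finger_gap"],rd(s["position"]),rd(s["contact_force"],1))
p=s["position"].copy()
hit=move_l(p-CY*0.075,0.05,until_force=14)
s=get_state();print(hit,rd(s["position"]),np.linalg.norm(s["position"]-p),rd(s["contact_force"],1),s["finger_gap"],s["clock"])
let_go()
s=get_state();print(rd(s["position"]),rd(s["contact_force"],1))
E
```

```text
0.2792973437281758 [0.5407, -0.075, 0.0515] [-1.8, -2.5, 5.3]
True [0.5388, -0.1238, 0.0515] 0.048837003021505676 [0.4, 2.4, 4.4] 0.2818314861974854 9.55
[0.5383, -0.123, 0.0513] [0.1, 1.4, -0.2]
```

```bash
python3 - <<'E'
from h import *
move_l(get_state()["position"]+[0,0,.13],0.25)
movep([0.53,0.03,0.25],down(PHI))
f,M=snap("wrist","d_w")
cv2.imwrite("pics/d_z.png",cv2.resize(f["img"][130:280,150:460,::-1],None,fx=2.58,fy=2.58,interpolation=2))
for n in ("bay_small","bay_medium","bay_large","carriage_handle"):
    r=tip_of("wrist",n)[:3];z=.07 if "h"==n[-6] else .04
    print(n,[(round(x["score"],2),rd(x["centre"],1),rd(px2w(f,M,x["centre"],z)[0,:2])) for x in r])
movep([0.49,-0.25,0.25],down(PHI))
f,M=snap("wrist","e_w")
for a in("small","medium","large"):
  for n,z in(("mid",.006),("end",0),("mark",.012)):
    r=tip_of("wrist",f"piv_{a}_{n}")[:4]
    print(a,n,[(round(x["score"],2),rd(x["centre"],1),rd(px2w(f,M,x["centre"],z)[0,:2])) for x in r])
print(get_state()["clock"])
E
```

```text
bay_small [(0.73, [341.4, 228.3], [0.6097, 0.1142])]
bay_medium [(0.83, [292.4, 228.1], [0.6065, 0.049])]
bay_large [(0.92, [235.5, 230.9], [0.6072, -0.027]), (0.18, [294.0, 229.4], [0.6084, 0.0511])]
carriage_handle [(0.7, [147.7, 189.5], [0.5372, -0.1214])]
small mid [(0.64, [145.2, 151.4], [0.4626, -0.4232]), (0.64, [276.4, 246.7], [0.612, -0.2524])]
small end [(0.61, [138.0, 185.1], [0.5103, -0.4445])]
small mark [(0.91, [140.5, 162.9], [0.4769, -0.4297])]
medium mid [(0.88, [45.0, 132.2], [0.4301, -0.5553]), (0.78, [412.0, 69.2], [0.3748, -0.0726]), (0.71, [275.4, 246.0], [0.6108, -0.2538]), (0.7, [310.4, 13.9], [0.3091, -0.1992])]
medium end [(0.96, [20.4, 148.7], [0.4506, -0.6017]), (0.95, [279.4, 272.4], [0.6596, -0.2497]), (0.83, [443.6, 83.5], [0.3927, -0.0273])]
medium mark [(0.96, [499.6, 334.7], [0.7917, 0.1168]), (0.76, [426.5, 74.0], [0.3813, -0.0564]), (0.72, [317.8, 11.3], [0.3081, -0.1912]), (0.62, [440.7, 248.0], [0.6226, -0.0084])]
large mid [(0.86, [310.0, 139.6], [0.457, -0.2013]), (0.37, [138.6, 183.2], [0.5062, -0.4403])]
large end [(0.93, [329.2, 169.9], [0.5004, -0.1743])]
large mark [(0.82, [318.8, 148.5], [0.4684, -0.1904]), (0.75, [276.4, 254.7], [0.6222, -0.2528])]
13.3917
```

View pics/d_z.png

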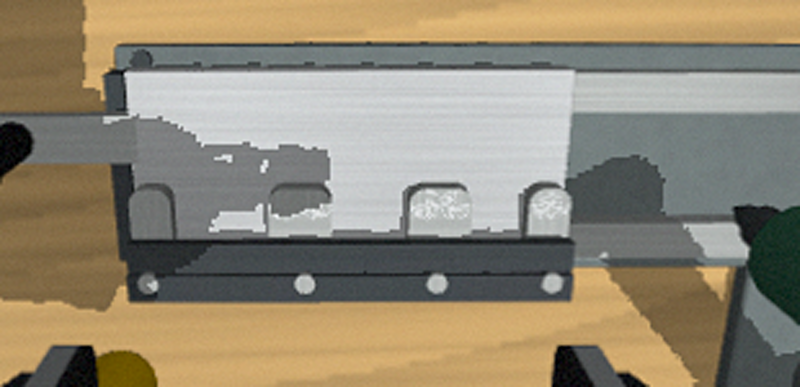

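View pics/e_w.png

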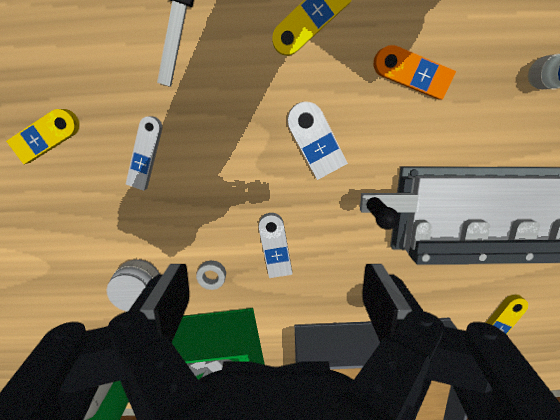

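```bash
python3 - <<'E'
from h import *
movep([0.58,-0.025,0.17],down(PHI))
ims=[]
for n,y in(("l",-0.026),("m",.046),("s",.114)):
    p=np.array([0.575+y*0.044,y,0.17]); move_l(p,0.2)
    f,M=snap("wrist","g_"+n)
    np.savez(f"g_{n}.npz",M=M)
    ims.append(f["img"][120:300,180:380,::-1])
    print(n,rd(w2px(f,M,[p+[0.03,0,.04-p[2]]]),1))
cv2.imwrite("pics/g_all.png",cv2.resize(np.vstack([np.hstack(ims)]),None,fx=1.33,fy=1.33))
print(get_state()["clock"])
E
```

```text
l [[277.8, 216.1]]
m [[276.5, 216.1]]
s [[277.0, 216.2]]
15.7917
```

View pics/g_all.png

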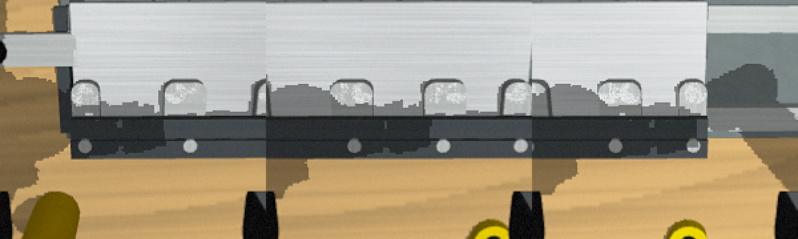

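```bash
python3 - <<'E'
import cv2,numpy as np
o=[]
for n in "lms":
    a=cv2.imread(f"pics/g_{n}.png")[170:215,200:350]
    o.append(cv2.resize(a,None,fx=5,fy=4,interpolation=cv2.INTER_NEAREST))
    cv2.line(o[-1],(0,0),(750,0),(0,0,255),1)
    for k in range(0,150,10): cv2.line(o[-1],(k*5,0),(k*5,6),(0,0,255),1)
cv2.imwrite("pics/g_z.png",np.vstack(o))
E
```

```text
(no output)
```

View pics/g_z.png

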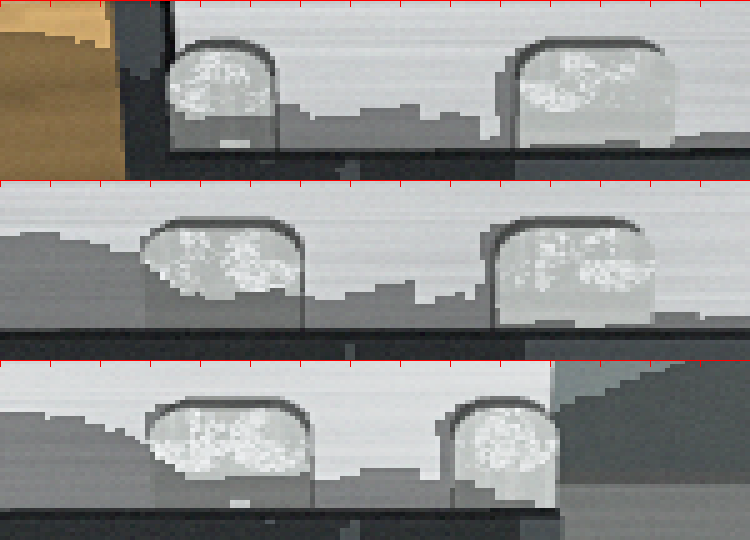

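```bash
python3 - <<'E'
from h import *
f=grab_frame("wrist")
E_=dict(l=(54.8,103.8,55.8,102),m=(59.8,99.8,61,98),s=(61.6,91,62.8,90))
for n,e in E_.items():
    M=np.load(f"g_{n}.npz")["M"]
    P=px2w(f,M,[[200.+e[0],197],[200+e[1],197]],.051);Q=px2w(f,M,[[200+e[2],197.],[200+e[3],197]],.04)
    N=px2w(f,M,[[280,179.]],.04)[0];N2=px2w(f,M,[[280,182.]],.051)[0]
    print(n,rd(P),np.linalg.norm(P[1]-P[0]),rd(Q.mean(0)),np.linalg.norm(Q[1]-Q[0]),rd(N),rd(N2))
    c=P.mean(0); nn=(N+N2)/2; 
    print("  perp coord along CY",c@CY, "stop along CX",nn@CX+.039)
print("handle cy",np.array([.5383,-.123,0])@CY,np.array([.5383,-.123,0])@CX)
E
```

```text
l [[0.5786, -0.0476, 0.051], [0.5809, 0.0004, 0.051]] 0.0481017832085401 [0.5831, -0.024, 0.04] 0.04708735457209192 [0.5644, -0.0221, 0.04] [0.5646, -0.0223, 0.051]
  perp coord along CY 0.001940292812232141 stop along CX 0.6039271439680479
m [[0.5821, 0.0306, 0.051], [0.5838, 0.0698, 0.051]] 0.03918781905218487 [0.5864, 0.0499, 0.04] 0.03763748484299683 [0.5676, 0.0512, 0.04] [0.5678, 0.051, 0.051]
  perp coord along CY 0.0758191399774425 stop along CX 0.6039269014903085
s [[0.5851, 0.0999, 0.051], [0.5863, 0.1286, 0.051]] 0.02878647564245835 [0.5891, 0.1142, 0.04] 0.027653501116199422 [0.5705, 0.1186, 0.04] [0.5707, 0.1185, 0.051]
  perp coord along CY 0.13989987354553107 stop along CX 0.6038346591821112
handle cy -0.09920339689253316 0.5431892635582762
```

```bash
cat >> h.py <<'E'
STOPU=0.6039; BV=dict(large=0.0019,medium=0.0757,small=0.1400)
ZOFF=dict(small=.0002,medium=.001,large=.0023)
def uv(u,v,z): return CX*u+CY*v+np.array([0,0,z])
def locate(a,guess,z=.22):
    """guess=(x,y,ang): go above, detect mid/end/mark"""
    x,y,an=guess
    movep([x-.03,y,z],down(np.pi/2+an))
    f,M=snap("wrist","loc_"+a); out={}
    for n,zz in(("mid",.006),("end",0),("mark",.012)):
        best=None
        for r in tip_of("wrist",f"piv_{a}_{n}")[:5]:
            p=px2w(f,M,r["centre"],zz)[0]
            d=np.linalg.norm(p[:2]-[x,y])
            print(n,round(r["score"],2),rd(r["centre"],1),rd(p))
            if d<.09 and best is None: best=p
        out[n]=best
    ms=[m for m in silhouettes("wrist",f"piv_{a}_mid") if np.linalg.norm(px2w(f,M,m["centre"],.006)[0,:2]-[x,y])<.06]
    if ms:
        v,u_=np.nonzero(ms[0]["mask"]); P=px2w(f,M,np.c_[u_,v],.009)[:,:2]
        rect=cv2.minAreaRect((P*1000).astype(np.float32)); bx=cv2.boxPoints(rect)/1000
        c=np.array(rect[0])/1000; e1=bx[1]-bx[0];e2=bx[2]-bx[1]
        d=e1 if np.linalg.norm(e1)>np.linalg.norm(e2) else e2
        d=d/np.linalg.norm(d)
        if d@[np.cos(an),np.sin(an)]<0:d=-d
        print("rect",rd(c),rd(np.array(rect[1])),"ang",np.arctan2(d[1],d[0]))
        out["rect"]=(c,np.arctan2(d[1],d[0]))
    return out
E
python3 - <<'E'
from h import *
move_l(get_state()["position"]+[0,0,.08],.25)
o=locate("small",(.4626,-.4232,-.42))
print(get_state()["clock"])
E
```

```text
mid 0.84 [281.8, 193.8] [0.4648, -0.4273, 0.006]
mid 0.72 [451.4, 263.9] [0.6588, -0.2475, 0.006]
end 0.93 [283.8, 228.2] [0.5127, -0.4451, 0.0]
mark 0.88 [280.0, 202.3] [0.4726, -0.4334, 0.012]
mark 0.61 [445.3, 247.2] [0.6246, -0.2516, 0.012]
rect [0.4642, -0.4252] [25.471, 102.0002] ang -0.4001114
18.5667
```

View pics/loc_small.png

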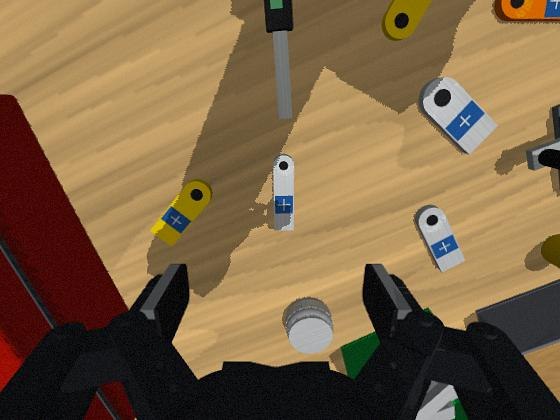

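```bash
cat >> h.py <<'E'
BACK=.014
def pick(a,c,ang,F=45):
    d=np.array([np.cos(ang),np.sin(ang)]); g=np.r_[c-BACK*d,0]
    ro=down(np.pi/2+ang); zt=.0055-ZOFF[a]
    move_l(g+[0,0,.06],.25,rot=ro)
    move_l(g+[0,0,zt],.08,until_force=15)
    grab(F)
    s=get_state();print("grip",s["finger_gap"],rd(s["position"]),rd(s["contact_force"],1))
    move_l(s["position"]+[0,0,.2],.25)
    s=get_state();print("lift",s["finger_gap"],rd(s["contact_force"],1),s["clock"])
    return s
E
python3 - <<'E'
from h import *
pick("small",np.array([.4642,-.4252]),-.40)
snap("wrist","p_s")
E
```

```text
grip -0.0031254183857092736 [0.4513, -0.4197, 0.0053] [0.2, 0.2, 0.0]
lift 0.0019291496829120628 [0.1, 0.4, -0.6] 21.9083
```

View pics/p_s.png

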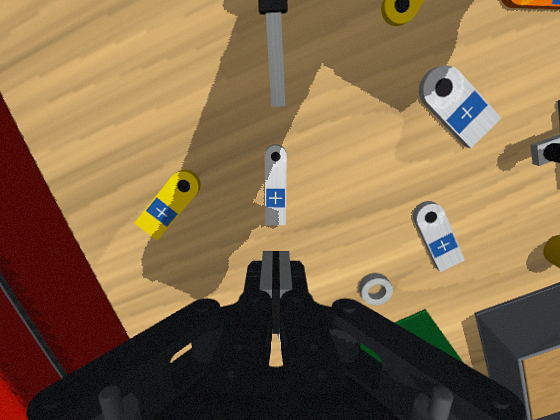

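```bash
sed -i 's/zt=.0055-ZOFF\[a\]/zt=ZT[a]/; s/^ZOFF=.*/ZT=dict(small=0.,medium=-.001,large=-.002)/' h.py; python3 - <<'E'
from h import *
let_go()
o=locate("small",(.464,-.425,-.40))
c,an=o["rect"]
pick("small",c,an)
snap("wrist","p_s2")
E
```

```text
mid 0.91 [282.7, 191.5] [0.4636, -0.4284, 0.006]
end 0.77 [285.8, 226.5] [0.5131, -0.4443, 0.0]
mark 0.56 [284.1, 200.4] [0.4737, -0.4308, 0.012]
rect [0.4646, -0.4239] [26.5616, 101.9565] ang -0.40043992
grip -0.004679381311921784 [0.4517, -0.4185, -0.0] [0.2, -0.5, 0.3]
lift -0.0015986666390715035 [-0.2, -0.1, -0.4] 26.65
```

View pics/p_s2.png

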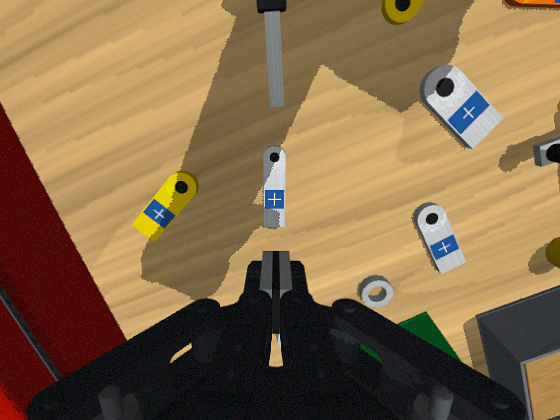

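```bash
python3 - <<'E'
from h import *
let_go()
p=get_state()["position"]
move_l([p[0],p[1],.04],.25)
f,M=snap("wrist","q_s"); print(rd(w2px(f,M,[p*[1,1,0]+[0,0,.006],get_state()["position"]]),1))
f,M=snap("side","q_side")
cv2.imwrite("pics/q_side.png",cv2.resize(f["img"][250:420,220:440,::-1],None,fx=3.5,fy=3.5,interpolation=2))
E
```

```text
[[276.3, 223.1], [275.3, 247.7]]
```

View pics/q_s.png

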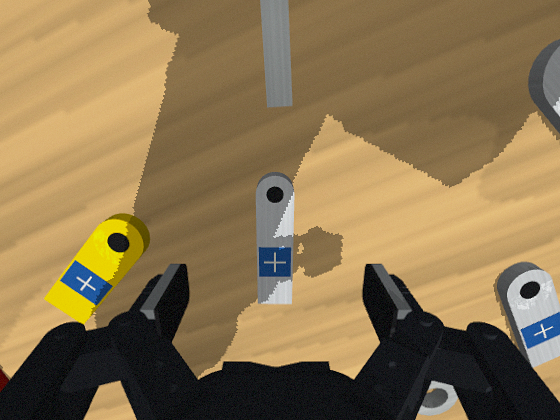

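View pics/q_side.png

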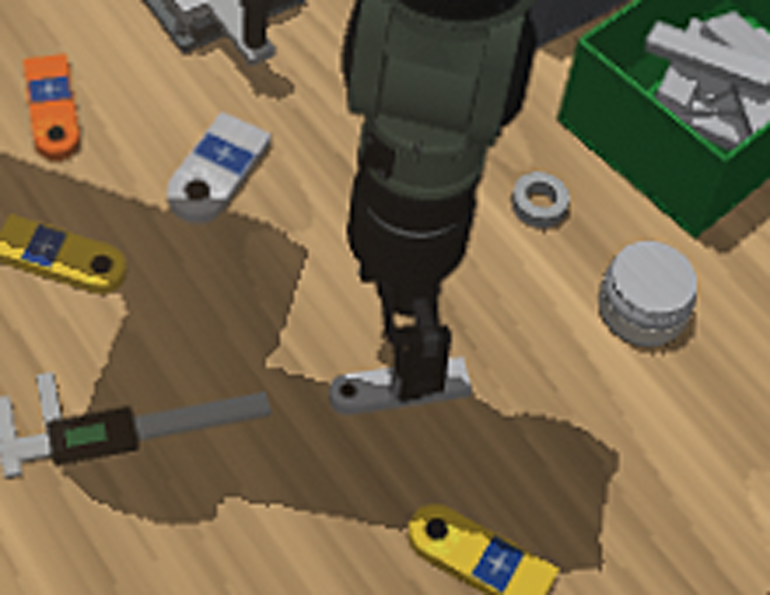

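```bash
python3 - <<'E'
from h import *
p=get_state()["position"]
move_l([p[0],p[1],.06],.25)
move_l([0.40,-.46,.06],.25)
grab(20)
move_l([0.40,-.46,.02],.1)
print(move_l([0.40,-.46,-.02],.03,until_force=5), rd(get_state()["position"]), get_state()["contact_force"])
snap("wrist","q_t"); snap("side","q_t2")
move_l([0.40,-.46,.06],.1)
E
```

```text
False [0.4001, -0.4601, -0.0198] [ 0.03095063  1.16185466 -0.42104934]
```

View pics/q_t.png

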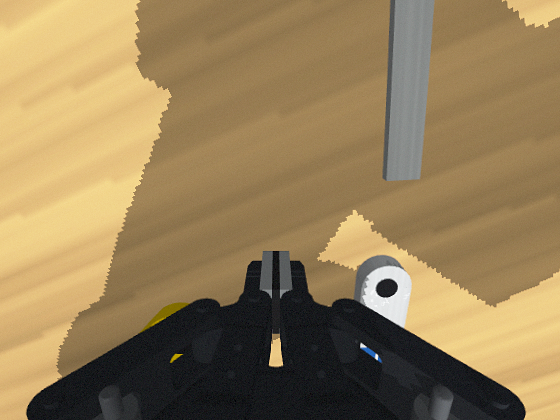

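```bash
python3 - <<'E'
from h import *
move_l([0.40,-.46,-.015],.1)
print(move_l([0.40,-.46,-.06],.03,until_force=5), rd(get_state()["position"]), get_state()["contact_force"])
f,M=snap("wrist","q_u"); print(rd(w2px(f,M,[get_state()["position"]]),1))
f,M=snap("side"); cv2.imwrite("pics/q_u2.png",cv2.resize(f["img"][250:420,200:420,::-1],None,fx=3.5,fy=3.5,interpolation=2))
print(rd(w2px(f,M,[get_state()["position"],[.4,-.46,0]]),1))
E
```

```text
True [0.4001, -0.4601, -0.025] [-0.66164746  0.36886291  5.47970469]
[[275.7, 246.4]]
[[319.7, 389.5], [320.4, 384.8]]
```

View pics/q_u2.png

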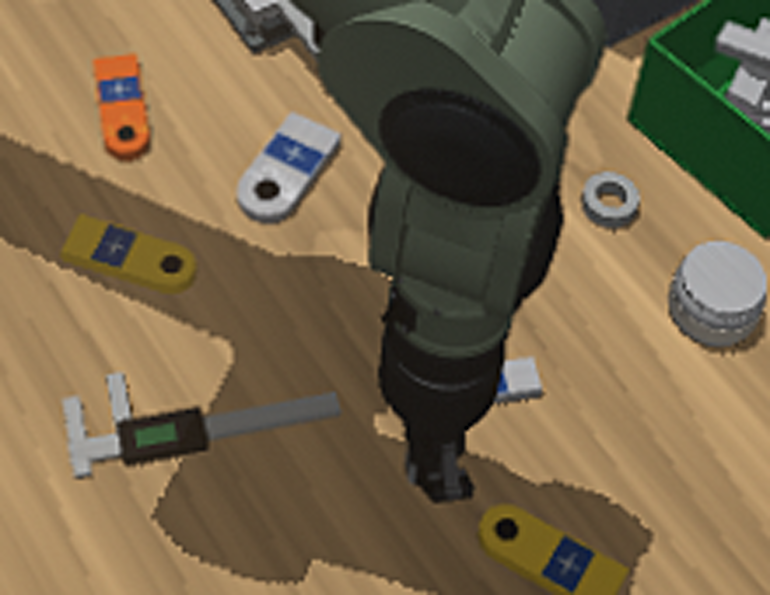

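```bash
sed -i 's/^ZT=.*/TIP=.025\nZT={k:.0045-TIP-v for k,v in dict(small=.0002,medium=.001,large=.0023).items()}/' h.py; python3 - <<'E'
from h import *
p=get_state()["position"]
move_l(p+[0,0,.15],.25)
let_go()
o=locate("small",(.464,-.425,-.40))
c,an=o["rect"]
pick("small",c,an)
snap("wrist","p_s3")
E
```

```text
mid 0.75 [284.9, 190.3] [0.4639, -0.4244, 0.006]
end 0.57 [285.4, 224.1] [0.5103, -0.4425, 0.0]
mark 0.91 [284.1, 199.8] [0.4736, -0.4297, 0.012]Traceback (most recent call last):
  File "<stdin>", line 6, in <module>
KeyError: 'rect'
```

```bash
python3 - <<'E'
from h import *
pick("small",np.array([.4645,-.4242]),-.40)
snap("wrist","p_s3")
E
```

```text
grip 0.2851232956852222 [0.4519, -0.419, -0.0203] [0.3, 0.7, 3.1]
lift 0.2886405655837878 [0.1, -0.0, -0.6] 40.2833
```

View pics/p_s3.png

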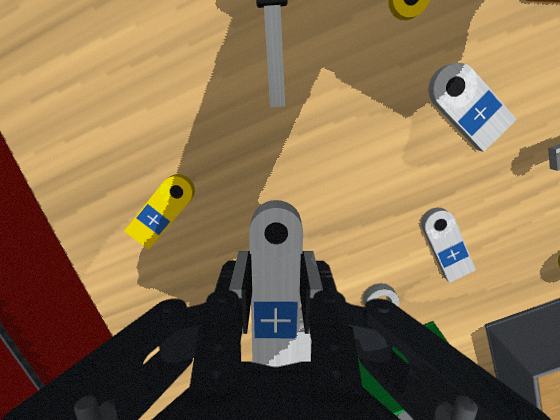

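```bash
cat >> h.py <<'E'
def tool_pt(f,uvp,zt):
    M=f["T_tool_cam"]; return px2w(f,M,uvp,zt)[0]
E
python3 - <<'E'
from h import *
f,M=snap("wrist")
for a in("mark","mid","end"):
    r=tip_of("wrist","piv_small_"+a)[:2]; print(a,[(round(x["score"],2),rd(x["centre"],1)) for x in r])
print(tool_pt(f,[275.5,321],-.0325),tool_pt(f,[276,233],-.0325),tool_pt(f,[276,201],-.0325))
E
```

```text
mark [(0.64, [272.9, 317.2])]
mid [(0.74, [275.1, 290.7])]
end [(0.6, [278.7, 356.0])]
[-0.00015675  0.02837612 -0.0325    ] [ 6.91872415e-05 -2.32419885e-02 -3.25000000e-02] [ 5.61228302e-05 -3.94279777e-02 -3.25000000e-02]
```

```bash
cat >> h.py <<'E'
def preins(a,ey=.064,gap=.075):
    p=uv(STOPU-ey-gap,BV[a],.18); movep(p,down(PHI))
    p[2]=ZT[a]+.041+.004; move_l(p,.15)
    return p
def slide(a,ey,to,vel=.04,F=12,hover=.001):
    p=uv(STOPU-ey+to,BV[a],ZT[a]+.040+hover)
    hit=move_l(p,vel,until_force=F)
    s=get_state();q=s["position"];print("slide",hit,"end u-stop",q@CX+ey-STOPU,"v",q@CY-BV[a],"z",q[2],rd(s["contact_force"],1),round(s["finger_gap"],3))
    return hit
E
python3 - <<'E'
from h import *
preins("small",.0644)
s=get_state();print(rd(s["position"]),s["clock"],rd(s["contact_force"],1))
f,M=snap("wrist","i_s0")
E
```

```text
[0.471, 0.1194, 0.025] 43.675 [-0.6, 0.5, -0.2]
```

View pics/i_s0.png

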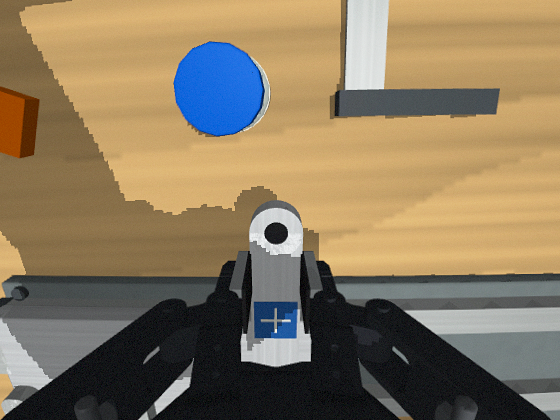

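```bash
python3 - <<'E'
from h import *
ok=slide("small",.0644,-.032,F=8)
if not ok: ok=slide("small",.0644,-.010,F=8)
if not ok: ok=slide("small",.0644,.006,F=12)
snap("wrist","i_s1"); f,M=snap("side")
cv2.imwrite("pics/i_s1s.png",cv2.resize(f["img"][130:280,180:340,::-1],None,fx=4,fy=4,interpolation=2))
print(get_state()["clock"])
E
```

```text
slide False end u-stop -0.03237934199515169 v -9.344689716583865e-06 z 0.020244021165651917 [0.2, -0.2, -0.6] 0.284
slide False end u-stop -0.010230007772854433 v -4.632772601803614e-05 z 0.020130236925065235 [0.2, -0.1, -1.9] 0.29
slide True end u-stop -0.00010863704328512025 v -9.32997598847296e-05 z 0.019704631748060447 [-0.9, -0.1, 4.1] 0.284
46.125
```

View pics/i_s1.png

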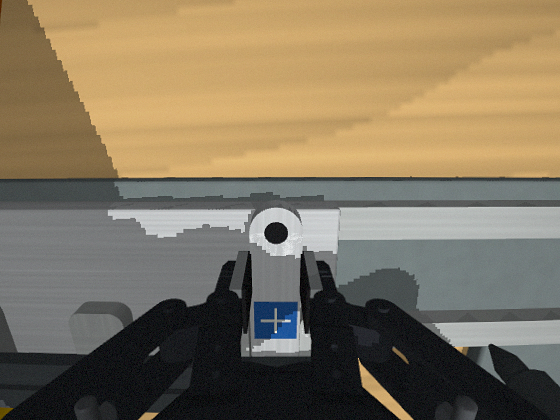

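View pics/i_s1s.png

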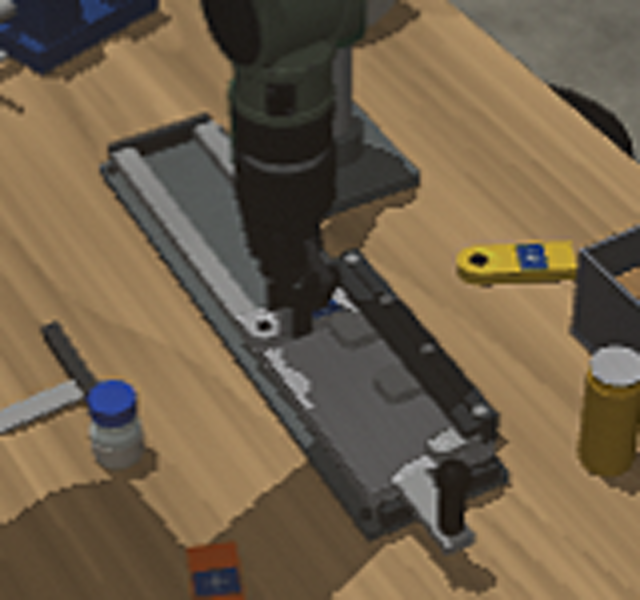

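```bash
python3 - <<'E'
from h import *
let_go()
p=get_state()["position"]
move_l(p+[0,0,.16],.25)
f,M=snap("wrist","i_s2")
for n,z in(("mid",.046),("end",.04),("mark",.052)):
    for r in tip_of("wrist","piv_small_"+n)[:2]:
        q=px2w(f,M,r["centre"],z)[0]; print(n,r["score"],"du",q@CX-STOPU,"dv",q@CY-BV["small"])
o=locate("medium",(.611,-.2535,.08))
print(get_state()["clock"])
E
```

```text
mid 0.59 du -0.051410728212122336 dv 0.00043028086708329916
end 0.8 du 0.0006737933305276389 dv 0.0004971824587367557
mark 0.74 du -0.03860672313962554 dv 0.0011526383280628938
mark 0.7 du -0.0064738055081515755 dv -0.06113597862161285
mid 0.91 [16.5, 19.2] [0.4296, -0.5575, 0.006]
mid 0.74 [510.8, 312.5] [0.7719, 0.1278, 0.006]
mid 0.65 [273.3, 192.2] [0.6097, -0.252, 0.006]
mid 0.61 [449.6, 3.6] [0.3776, -0.0754, 0.006]
end 0.91 [271.5, 224.2] [0.657, -0.2507, 0.0]
end 0.82 [484.7, 331.9] [0.8154, 0.1033, 0.0]
end 0.66 [483.7, 26.2] [0.394, -0.0273, 0.0]
mark 0.77 [271.5, 202.8] [0.6223, -0.2533, 0.012]
mark 0.71 [504.0, 321.6] [0.7847, 0.1167, 0.012]
mark 0.6 [7.1, 25.7] [0.4378, -0.5649, 0.012]
mark 0.59 [463.3, 8.3] [0.3823, -0.062, 0.012]
mark 0.17 [327.0, 69.5] [0.4584, -0.2029, 0.012]
rect [0.6092, -0.2548] [101.5386, 36.368] ang 0.12629831
49.375
```

View pics/i_s2.png

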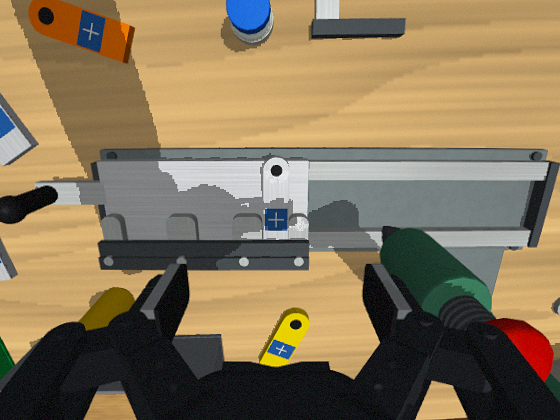

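View pics/loc_medium.png

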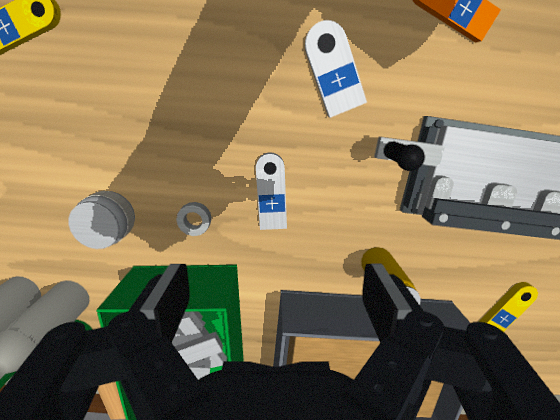

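```bash
python3 - <<'E'
from h import *
pick("medium",np.array([.6095,-.2540]),.126)
f,M=snap("wrist","p_m")
for a in("mark","mid","end"):
    print(a,[(round(x["score"],2),rd(x["centre"],1),rd(tool_pt(f,x["centre"],-.0325+.0))) for x in tip_of("wrist","piv_medium_"+a)[:3]])
E
```

```text
grip 0.40413617160326704 [0.596, -0.2561, -0.0209] [-0.4, -0.5, 3.6]
lift 0.4068083577765387 [0.3, 0.0, -0.8] 52.8
mark [(0.69, [275.7, 320.2], [0.0006, 0.0279, -0.0325]), (0.64, [522.2, 339.8], [0.141, 0.0437, -0.0325])]
mid [(0.7, [522.5, 330.2], [0.1392, 0.0369, -0.0325]), (0.68, [273.2, 293.5], [-0.0007, 0.011, -0.0325])]
end [(0.87, [274.9, 355.9], [0.0002, 0.0527, -0.0325]), (0.74, [494.1, 351.6], [0.1264, 0.0518, -0.0325]), (0.61, [520.6, 16.2], [0.0984, -0.117, -0.0325])]
```

View pics/p_m.png

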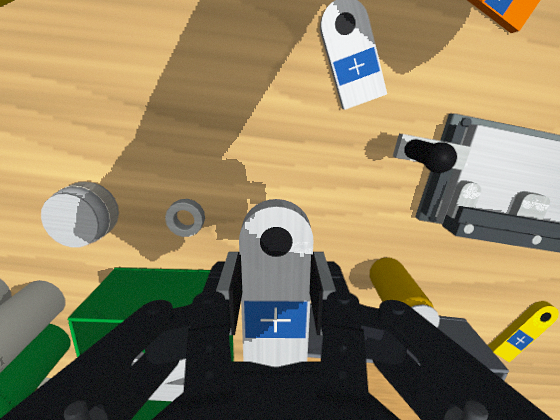

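```bash
python3 - <<'E'
from h import *
a="medium"; e=.0642
preins(a,e)
ok=slide(a,e,-.032,F=8)
if not ok: ok=slide(a,e,-.010,F=8)
if not ok: ok=slide(a,e,.006,F=12)
snap("wrist","i_m1")
print(get_state()["clock"])
E
```

```text
slide False end u-stop -0.03235046662177743 v -6.94548170243614e-06 z 0.019457356236227484 [0.1, -0.4, -1.3] 0.405
slide False end u-stop -0.010247199250093764 v 5.442098833269293e-06 z 0.019330047432179517 [-0.3, -0.5, -1.5] 0.405
slide True end u-stop 0.0006551200752014097 v -0.00012627549710025887 z 0.019019850639223027 [-0.3, 0.2, 5.1] 0.404
57.825
```

View pics/i_m1.png

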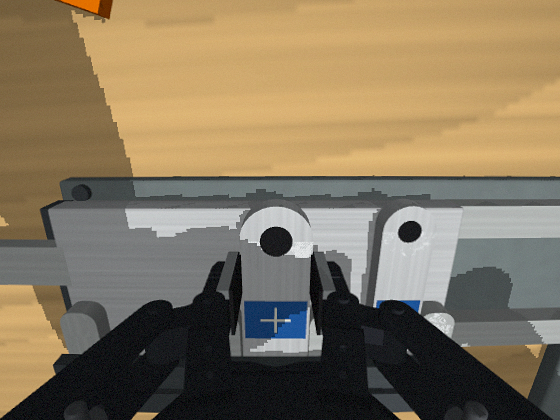

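```bash
python3 - <<'E'
from h import *
p=get_state()["position"]
move_l(p+[0,0,.0012],.02)
let_go()
p=get_state()["position"]
move_l(p+[0,0,.16],.25)
f,M=snap("wrist","i_m2")
for a in("small","medium"):
  for n,z in(("mid",.046),("end",.04),("mark",.052)):
    for r in tip_of("wrist",f"piv_{a}_"+n)[:2]:
        q=px2w(f,M,r["centre"],z)[0]; print(a,n,r["score"],"du",q@CX-STOPU,"dv",q@CY-BV[a])
o=locate("large",(.457,-.2013,.55))
print(get_state()["clock"])
E
```

```text
small mid 0.75 du -0.04896669436105505 dv -0.0011765780136344661
small end 0.74 du -0.00017074833577468418 dv -0.00017901174019446797
small mark 0.64 du -0.036400978886342084 dv 2.5057946384104968e-05
small mark 0.55 du -0.05015110488349506 dv -0.0005494334370505505
medium mid 0.9 du -0.21501551613569525 dv -0.11706695247430088
medium mid 0.84 du -0.04947670665076642 dv -0.0002566257411100309
medium end 0.97 du 0.1612611141222745 dv 0.05230046347703472
medium end 0.92 du 0.00040359429816128056 dv -0.0024647504076163868
medium mark 0.86 du 0.13197977571112263 dv 0.06340430330445283
medium mark 0.76 du -0.038032194458037516 dv 0.000983328211640433
mid 0.66 [263.2, 192.9] [0.4607, -0.1979, 0.006]
mid 0.27 [356.8, 364.6] [0.6306, 0.0797, 0.006]
end 0.77 [264.7, 224.9] [0.5004, -0.1721, 0.0]
mark 0.58 [266.7, 201.7] [0.4668, -0.1887, 0.012]
rect [0.4565, -0.1949] [103.9257, 48.8805] ang 0.48101288
61.1417
```

View pics/i_m2.png

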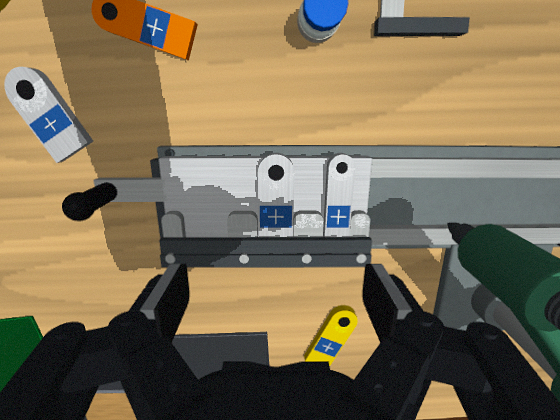

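View pics/loc_large.png

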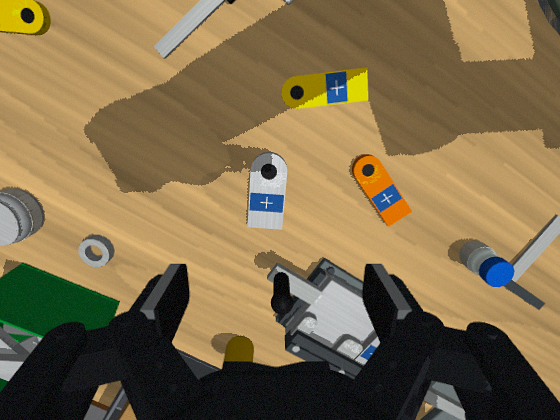

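```bash
python3 - <<'E'
from h import *
pick("large",np.array([.458,-.197]),.50)
f,M=snap("wrist","p_l")
for a in("mark","mid","end"):
    print(a,[(round(x["score"],2),rd(x["centre"],1),rd(tool_pt(f,x["centre"],-.0325+.0))) for x in tip_of("wrist","piv_large_"+a)[:3]])
E
```

```text
grip 0.5222766702884487 [0.4458, -0.2037, -0.0222] [-0.9, 0.7, 6.0]
lift 0.5204377288309558 [-0.6, -0.4, -2.1] 64.5417
mark [(0.58, [274.7, 322.2], [0.0004, 0.0295, -0.0325])]
mid [(0.93, [273.5, 291.7], [-0.0002, 0.0102, -0.0325])]
end [(0.9, [278.6, 356.2], [0.0026, 0.0532, -0.0325])]
```

View pics/p_l.png

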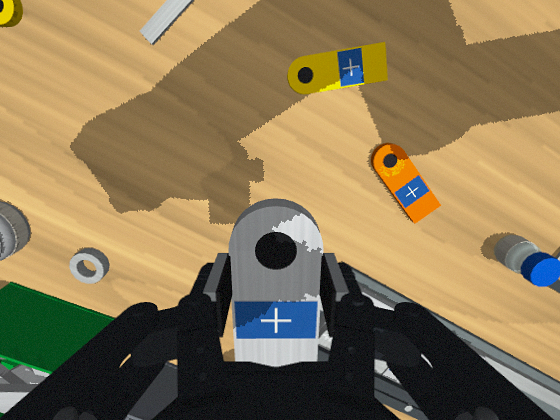

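```bash
python3 - <<'E'
from h import *
a="large"; e=.0644
preins(a,e)
ok=slide(a,e,-.032,F=8)
if not ok: ok=slide(a,e,-.010,F=8)
if not ok: ok=slide(a,e,.006,F=12)
snap("wrist","i_l1")
print(get_state()["clock"])
E
```

```text
slide False end u-stop -0.03238400470602343 v 3.592033003410318e-05 z 0.018152571241212466 [-1.4, -0.5, -1.3] 0.524
slide False end u-stop -0.010026296620594288 v -5.8721378070068385e-05 z 0.018095013332065285 [-0.1, -0.1, -1.7] 0.517
slide True end u-stop 0.0019293924471920354 v -0.00010174218342758165 z 0.01778447547874004 [-1.7, -0.4, 5.4] 0.52
69.2
```

View pics/i_l1.png

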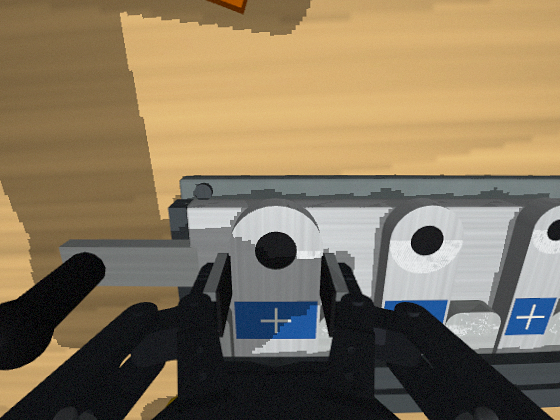

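```bash
python3 - <<'E'
from h import *
p=get_state()["position"]
move_l(p+[0,0,.0012],.02)
let_go()
p=get_state()["position"]
move_l(p+[0,0,.2],.25)
f,M=snap("wrist","i_l2")
for a in BV:
  for n,z in(("mid",.046),("end",.04),("mark",.052)):
    for r in tip_of("wrist",f"piv_{a}_"+n)[:3]:
        q=px2w(f,M,r["centre"],z)[0]; 
        if abs(q@CY-BV[a])<.02: print(a,n,round(r["score"],2),"du",rd(q@CX-STOPU),"dv",rd(q@CY-BV[a]))
for i,(u,v,z) in enumerate([(.47,.16,.22),(.47,.2437,.30),(.40,.2437,.22)]):
    movep(uv(u,v,z),down(PHI))
    f,M=snap("wrist",f"t{i}"); np.savez(f"t{i}.npz",M=M)
    for n in("punch_tip","punch_knob_top"):
        zz=.072 if n[-3:]=="tip" else .248
        for r in tip_of("wrist",n)[:2]:
            q=px2w(f,M,r["centre"],zz)[0]; print(i,n,round(r["score"],2),rd(r["centre"],1),"u",rd(q@CX),"v",rd(q@CY))
print(get_state()["clock"])
a=[cv2.imread(f"pics/t{i}.png") for i in range(3)]
cv2.imwrite("pics/t_all.png",cv2.resize(np.hstack(a),(1680//2,210)))
E
```

```text
large mid 0.77 du -0.0481 dv -0.0027
large end 0.68 du 0.0004 dv -0.0018
large mark 0.63 du -0.0041 dv 0.0009
large mark 0.62 du -0.0334 dv 0.0001
medium mid 0.66 du -0.0492 dv -0.0005
medium end 0.97 du -0.0012 dv 0.0007
medium mark 0.8 du -0.0333 dv -0.001
small mid 0.67 du -0.0483 dv -0.0008
small mid 0.26 du 0.0028 dv -0.0005
small mark 0.68 du -0.0408 dv 0.0007
0 punch_tip 0.75 [350.8, 265.2] u 0.5691 v 0.2482
0 punch_knob_top 0.7 [410.2, 399.5] u 0.5647 v 0.2451
1 punch_tip 0.9 [275.1, 235.7] u 0.5672 v 0.2431
1 punch_knob_top 0.94 [275.7, 318.8] u 0.5663 v 0.2438
2 punch_tip 0.5 [276.1, 316.6] u 0.5693 v 0.2439
73.6583
```

View pics/i_l2.png

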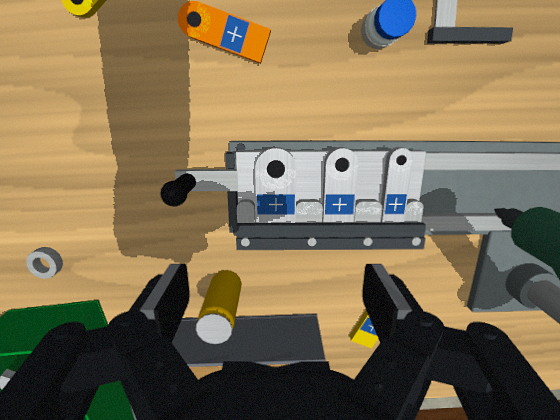

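View pics/t0.png

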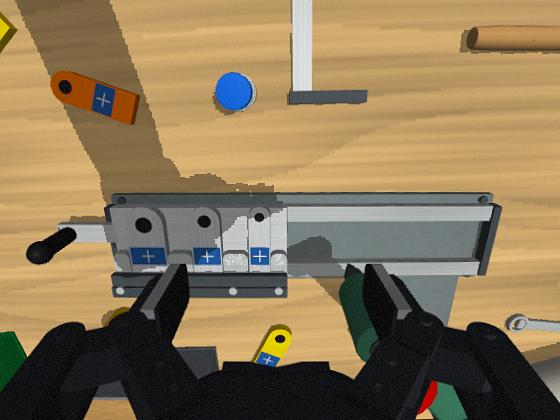

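View pics/t2.png

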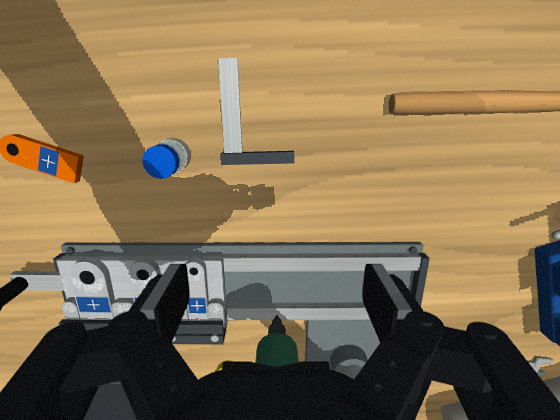

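```bash
cat >> h.py <<'E'
HU=.5430; HV0=-.0995; TIPV=.2437; TIPU=.5675
def drive(cur,to,F=30):
    """grip ball with carriage at ~cur and move it to 'to' (relative end stop 0)"""
    p=uv(HU,HV0+cur,.16); movep(p,down(PHI)); p[2]=.043; move_l(p,.15)
    grab(F); s=get_state(); q=s["position"]; print("grip v",q@CY,"gap",round(s["finger_gap"],3))
    tgt=q+CY*(HV0+to-q@CY); 
    move_l(tgt,.08)
    s=get_state(); print("at",s["position"]@CY-HV0,rd(s["contact_force"],1)); 
    let_go(); s=get_state(); print("rel",s["position"]@CY-HV0,s["clock"])
    move_l(s["position"]+[0,0,.12],.25)
E
python3 - <<'E'
from h import *
move_l(get_state()["position"]+[0,0,.1],.25)
drive(0,.1037)
f,M=snap("wrist","k0"); f,M=snap("side"); 
cv2.imwrite("pics/k0s.png",cv2.resize(f["img"][110:260,190:350,::-1],None,fx=4,fy=4,interpolation=2))
E
```

```text
grip v -0.09986991972075313 gap 0.285
at 0.10468731483653405 [-2.6, -1.5, 5.6]
rel 0.10375361206596759 79.3083
```

View pics/k0.png

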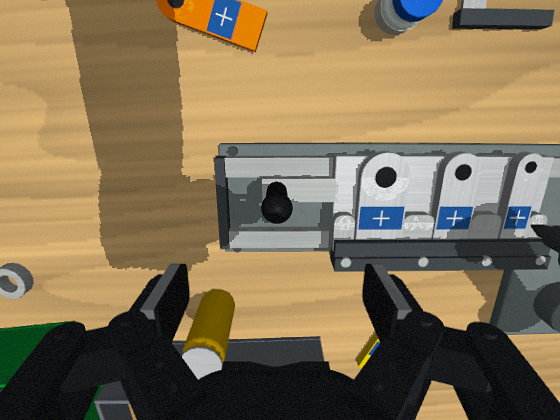

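View pics/k0s.png

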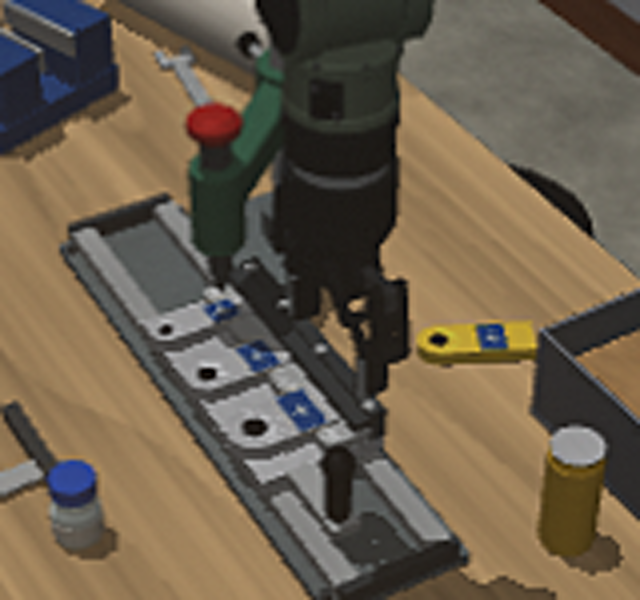

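```bash
cat >> h.py <<'E'
def view(name,u=.42,z=.22):
    q=get_state()["position"]
    move_l(uv(u,q@CY,max(q[2],z)),.3); move_l(uv(u,TIPV,z),.3)
    sleep(.3)
    f,M=snap("wrist",name)
    cv2.imwrite(f"pics/{name}_z.png",cv2.resize(f["img"][230:350,200:350,::-1],None,fx=5,fy=5,interpolation=2))
    for n,zz in(("punch_tip",.072),("piv_small_mark",.052),("piv_medium_mark",.052),("piv_large_mark",.052)):
        for r in tip_of("wrist",n)[:2]:
            p=px2w(f,M,r["centre"],zz)[0]; print(n,round(r["score"],2),rd(r["centre"],1),"u",rd(p@CX),"v",rd(p@CY))
    return f,M
E
python3 - <<'E'
from h import *
view("k1"); print(get_state()["clock"])
E
```

```text
punch_tip 0.6 [276.0, 296.4] u 0.5614 v 0.2436
punch_tip 0.36 [229.7, 310.7] u 0.5824 v 0.1862
piv_small_mark 0.65 [277.0, 289.1] u 0.5646 v 0.2449
piv_medium_mark 0.78 [227.1, 290.0] u 0.5659 v 0.181
piv_medium_mark 0.56 [217.3, 386.2] u 0.7325 v 0.1571
82.1417
```

View pics/k1_z.png

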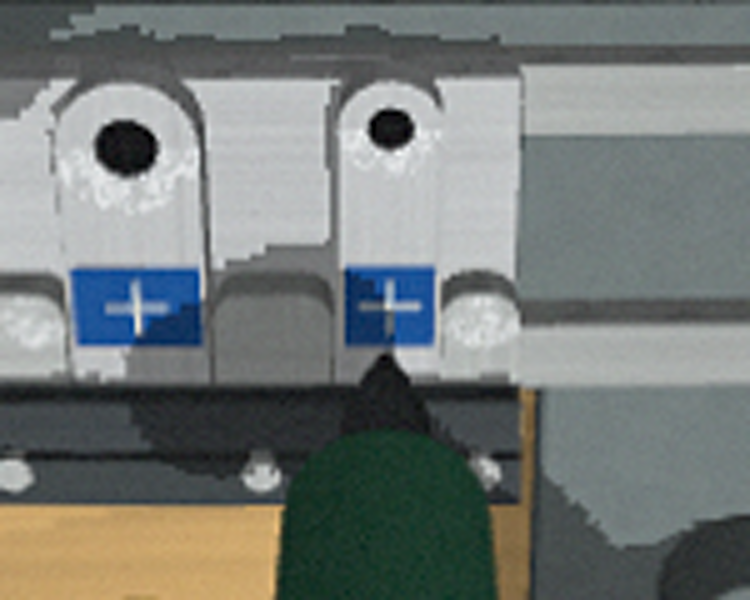

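```bash
cat >> h.py <<'E'
def press():
    q=get_state()["position"]
    move_l(uv(q@CX,q@CY,.30),.3); grab(30)
    move_l(uv(TIPU,TIPV,.30),.3)
    move_l(uv(TIPU,TIPV,.232),.15)
    sleep(.2); b=get_state()["contact_force"][2]
    hit=move_l(uv(TIPU,TIPV,.2005),.03,until_force=19)
    s=get_state(); print("press",hit,"tip z",s["position"][2]+TIP,"dF",s["contact_force"][2]-b)
    sleep(.4); s=get_state(); print("hold tip z",s["position"][2]+TIP,"dF",s["contact_force"][2]-b, s["clock"])
    f,M=snap("side"); cv2.imwrite("pics/press.png",cv2.resize(f["img"][110:260,190:350,::-1],None,fx=4,fy=4,interpolation=2))
    move_l(uv(TIPU,TIPV,.235),.06)
    move_l(uv(TIPU,TIPV,.30),.3)
    move_l(uv(.42,TIPV,.30),.3); let_go()
E
python3 - <<'E'
from h import *
press()
print(get_state()["clock"])
E
```

```text
press True tip z 0.22931641670986067 dF 10.987601942685782
hold tip z 0.22985610833914544 dF 11.284714707083209 86.125
88.65
```

View pics/press.png

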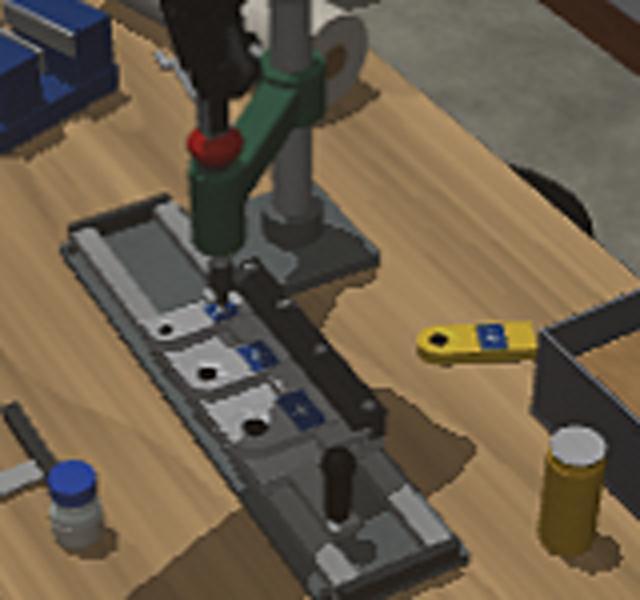

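```bash
python3 - <<'E'
import re
s=open('h.py').read()
s=s.replace('''    sleep(.4); s=get_state(); print("hold''','''    move_l(uv(TIPU,TIPV,min(s["position"][2],.2045)-.0012),.02,until_force=15)
    sleep(.4); s=get_state(); print("hold''').replace('until_force=19','until_force=24')
open('h.py','w').write(s)
E
python3 - <<'E'
from h import *
press()
print(get_state()["clock"])
E
```

```text
press False tip z 0.22837913528210346 dF 17.157925962769948
hold tip z 0.22895301530760453 dF 11.45669740793305 92.9583
95.5
```

View pics/press.png

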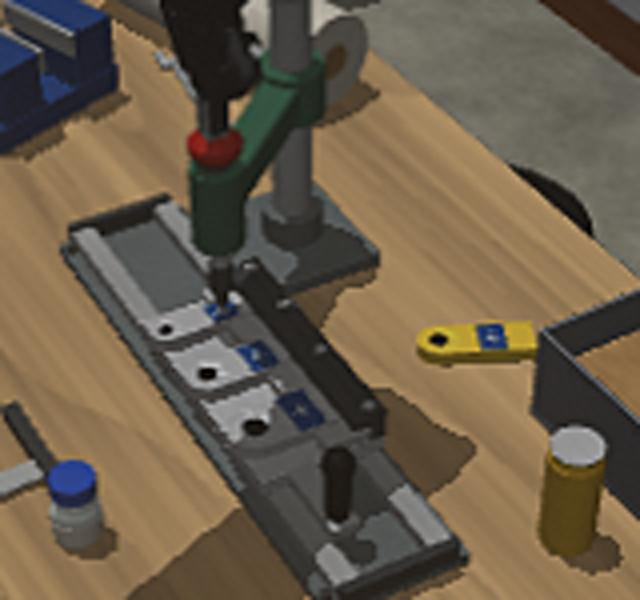

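```bash
sed -i 's/^    move_l(uv(TIPU,TIPV,min(s\["position"\].*/    if hit: move_l(uv(TIPU,TIPV,.2015),.02,until_force=15)/' h.py; python3 - <<'E'
from h import *
q=get_state()["position"]
move_l(uv(.42,.05,.25),.35)
drive(.1040,.1679)
view("k2"); print(get_state()["clock"])
E
```

```text
grip v 0.004701351350518911 gap 0.283
at 0.16893074734500468 [-2.8, 2.4, 4.2]
rel 0.1678402689737625 100.0083
punch_tip 0.57 [277.6, 290.5] u 0.5529 v 0.2453
punch_tip 0.51 [277.1, 302.7] u 0.5704 v 0.2447
piv_small_mark 0.64 [325.6, 288.6] u 0.564 v 0.3069
piv_small_mark 0.21 [278.8, 291.6] u 0.5683 v 0.247
piv_medium_mark 0.84 [217.6, 384.9] u 0.7297 v 0.1575
piv_medium_mark 0.79 [275.5, 292.5] u 0.5696 v 0.2428
piv_large_mark 0.61 [219.3, 293.7] u 0.5714 v 0.1704
piv_large_mark 0.39 [217.5, 279.4] u 0.5501 v 0.1694
102.525
```

View pics/k2_z.png

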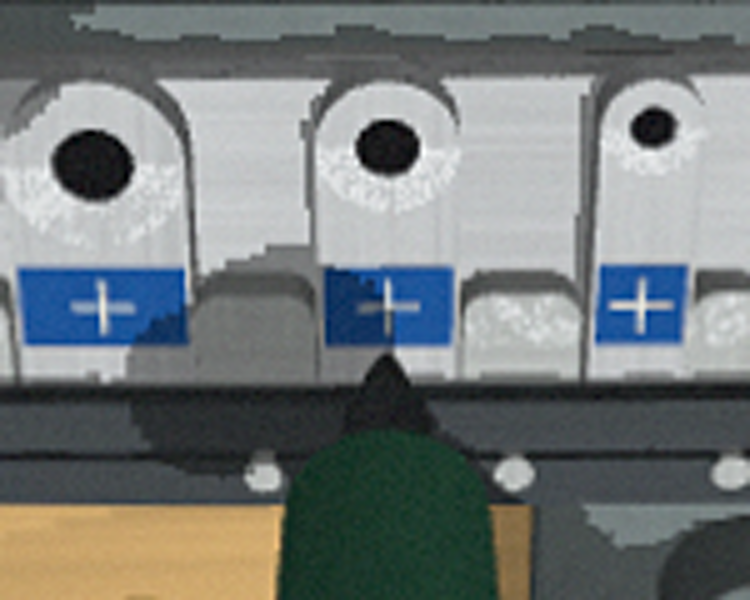

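Cross at zoom (389,306) and tip at (387,353), so they are aligned. Press the medium arm.

```bash
python3 - <<'E'
from h import *
press()
move_l(uv(.42,.08,.25),.35)
drive(.1685,.2418)
view("k3"); print(get_state()["clock"])
E
```

```text
press False tip z 0.22840909050859112 dF 17.6254437959793
hold tip z 0.22839810691664733 dF 17.880309109101162 106.75
grip v 0.06916003714609838 gap 0.283
at 0.24277478873330877 [-2.2, 0.4, 4.6]
rel 0.24178463687535415 113.8333
punch_tip 0.57 [276.7, 301.7] u 0.5686 v 0.2445
piv_medium_mark 0.67 [43.5, 143.6] u 0.3785 v -0.0134
piv_medium_mark 0.66 [335.4, 292.4] u 0.5694 v 0.3201
piv_large_mark 0.72 [275.9, 288.2] u 0.5628 v 0.2436
116.1083
```

View pics/k3_z.png

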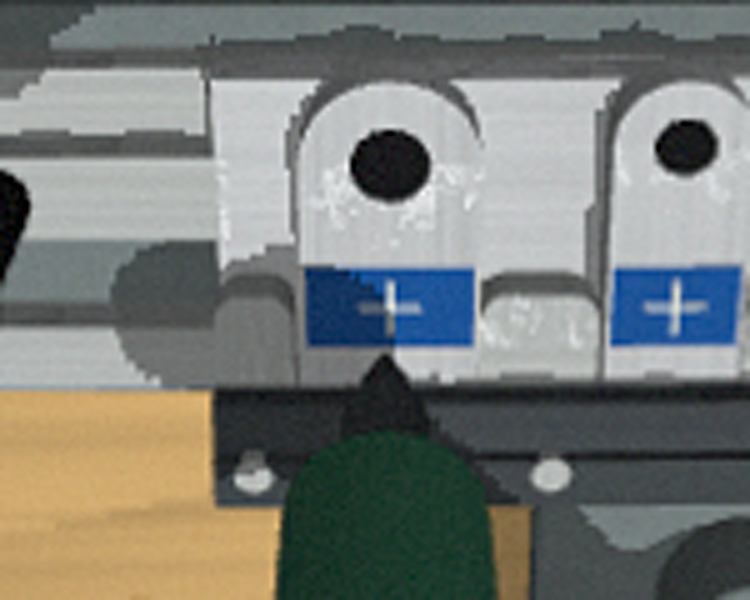

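```bash
python3 - <<'E'
from h import *
press()
move_l(uv(.42,.14,.25),.35)
p=uv(HU,HV0+.2425,.16); movep(p,down(PHI)); p[2]=.043; move_l(p,.15)
grab(30); q=get_state()["position"]; print("grip",q@CY-HV0)
move_l(q+CY*(HV0+.02-q@CY),.1)
q=get_state()["position"]
print(move_l(q+CY*(HV0-.01-q@CY),.04,until_force=14)); s=get_state(); print(s["position"]@CY-HV0,s["finger_gap"])
let_go(); s=get_state();print(s["position"]@CY-HV0)
move_l(s["position"]+[0,0,.15],.25)
move_l(uv(.50,.03,.24),.3)
f,M=snap("wrist","z0")
for a in BV:
  for n,z in(("mid",.046),("end",.04),("mark",.052)):
    for r in tip_of("wrist",f"piv_{a}_"+n)[:3]:
        q=px2w(f,M,r["centre"],z)[0]; 
        if abs(q@CY-BV[a])<.02: print(a,n,round(r["score"],2),"du",rd(q@CX-STOPU),"dv",rd(q@CY-BV[a]))
snap("top","z0t"); snap("side","z0s"); print(get_state()["clock"])
E
```

```text
press False tip z 0.22841335673822624 dF 17.44565896711594
hold tip z 0.22840419415921473 dF 17.983707681715988 120.3333
grip 0.24262283608162616
True
-0.00038784850378066615 0.28302183153609994
-4.113372836705986e-05
large mid 0.66 du -0.0512 dv -0.0029
large end 0.79 du -0.0024 dv -0.0006
large mark 0.9 du -0.0363 dv -0.0015
medium end 0.6 du -0.003 dv -0.0017
medium mark 0.95 du -0.0363 dv -0.0012
small mid 0.68 du -0.0487 dv -0.0039
small end 0.8 du -0.0003 dv -0.0019
small mark 0.67 du -0.037 dv -0.0014
131.1333
```

View pics/z0.png

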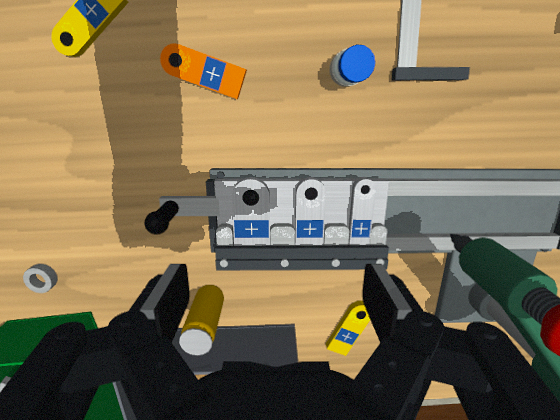

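View pics/z0t.png

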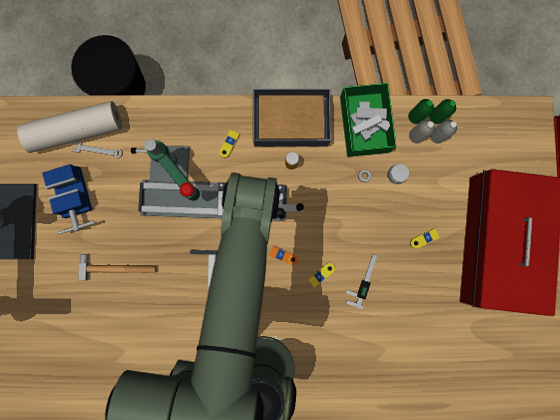

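```bash
python3 - <<'E'
from h import *
sign_off(); print(get_state()["clock"])
E
```

```text
the job is handed in; nothing more can be done
the job is handed in; nothing more can be done
```

The job is done and handed in at about 131 s of the 210 s allowed; no verdict came back.

**What I did:**
- I drew the carriage to its end stop and slid the small, medium and large arms into their bays. Each stopped against the back stop, within 2 mm of where I expected it.
- I punched small, medium and large in that order.
- I then drew the carriage back to its end stop.

**Final checks:**
- **Arms:** the last wrist picture puts all three crosses 36.3 to 37.0 mm in front of the stop, where 36 mm is fully home. The network's square-end readings were looser, −0.3 to −3.0 mm, but still inside the 4 mm limit.
- **Carriage:** it stopped against the end stop, within 0.1 mm of where it was parked for loading.
- **Crosses:** before each press the cross looked within about 0.6 mm of the tip sideways.
- **Other things:** they look unmoved in the last top picture, except the square and the dye, which the arm partly hid there. Both looked unmoved in earlier and wrist pictures, but I did not measure displacements.

**What disagreed:**
- **Fingertips:** the shut fingertips touched the bench with the reported TCP at z = −25 mm, so they sit about 25 mm behind it. My first two grasps of the small arm closed above it without moving it. I corrected for this from then on. It also means I drove the carriage by its ball, not its post.
- **Small arm punch:** my first press held at about 11 N, possibly 1 to 2 mm short of full depth. I pressed it again on the same cross to 17 N. The medium and large arms each reached about 18 N in one press.

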